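# Fill the snack jars through the funnel

### The arm

A 7-joint arm with a two-finger parallel gripper is mounted at the origin on the work surface. World frame = base frame: x ahead of the robot, y to its left, z up, the work surface at z = 0. Lengths are in m, angles in rad, forces in N, time in s.
With the tool pointing down it reaches from about 0.4 to 0.85 m from the base axis. Payload 10.4 kg.
Tool frame: the origin (TCP) lies at the very end of the fingers, on their centre line; the grasp point (between the pads) lies 19 mm behind it (manip.grip_point_offset is the distance from the TCP to the grasp point, in m); z points along the fingers, y is the line along which they close (so a half turn about z gives the same grasp; the last joint's range is limited). The gripper opens to 85 mm and grips with 20 to 120 N. Pads are 22 mm wide; open, the fingers measure 114 mm over their backs; the gripper's body (76 mm by 85 mm) begins 54 mm behind the grasp point. The pads swing forward as they close: fully open they stand 13 mm farther back than shut.
Start: joints at [1.095, 0.332, -0.065, 1.46, 0.022, 1.35, -0.088], TCP at [0.273, -0.562, 0.231] pointing down, gripper open.
Joint ranges: [-2.6, 2.6], [-0.5, 2.12], [-1.47, 1.34], [0.16, 2.42], [-1.27, 4.41], [0.06, 2.06], [-2.6, 2.6]. Speed limits (rad/s): [2.22, 2.22, 2.79, 2.79, 3.14, 3.14, 3.14].

### API

Orientations are given as a unit quaternion [x, y, z, w].
In Python, from workcell import manip gives the robot as it stands. The module is installed in compiled form; this text tells all that it offers.
- The arm moves only by the tool step_arm, never from a script. Its argument "moves" is a list of rows, each a list of 7 numbers: the closure, from 0 (fully open) to 1 (shut), then the shift along the world's x, y, z in mm, then the turn, a rotation vector about the world's x, y, z in rad. In form: [[grip, tx, ty, tz, ax, ay, az], ...]. A call has 1 to 10 rows; each row is the pose to reach, as a shift and turn from the pose commanded when the call began; what a row does not reach only later rows make up. A row lasts 1/10 s, in which the tool goes at most 50 mm and 8.59 degrees, less where a joint would pass 70% of its speed; a pose out of reach is approached as far as the arm can. A call with a gripper value outside its range is refused whole. The fingers move at their own pace and stop on an object; "grip_force" is the grip in N (left out, the last holds). Time passes only in rows, so rows that repeat a pose let the fingers close. It gives the time, the measured TCP pose, the force, the opening and the grip force at its end, in the units of the state.
- manip.get_obs(): the state, without advancing time (a new reading comes with each control period).
- manip.camera(name): name is "side" or "top" or "wrist"; returns a dict with "image" (480x640x3 uint8, blue, green, red), "K" (3x3 intrinsics, pixels), "rvec" (rotation vector, rad) and "tvec" (3), from world to camera coordinates, as OpenCV has them; the wrist camera has in their place "mount" (4x4, takes a point from camera to tool coordinates, whose origin is the TCP and whose axes are the flange's). Camera axes: x right, y down, z forward; pixel columns grow to the right and rows downward; lengths in m; the calibration is good to about 2 mm. A picture is of the moment at which its call begins: read the wrist's pose just before it. There is no depth.
- manip.hand_in(): hands the job in; it is judged then, once.
The state is a dict: "clock": time; "joint_pos": joint angles; "joint_velocities": joint speeds; "tau": joint torques, N m; "position": TCP position; "ee_rot": TCP orientation; "ft_force": force on the tool from outside, world axes, zero at the start; "torque": the same for the moment, N m; "grip_width": opening from 0.0 (shut) to 1.0 (fully open); "grasp_force": force on a finger pad.
Only numpy, scipy, OpenCV 4.12 (cv2) and the standard library are available. Lean on these libraries where they do the work, as an engineer would, in place of code of your own. Each camera call takes 0.05 s, during which the arm holds its last target. There are 200 camera calls.

### The job

Free the cam lever, then fill the jars in the order red, yellow, blue: slide the carrier until the jar of that colour is under the funnel, tip all the nuts from the scoop of the same colour through the funnel into it, and stand the scoop upright on the serving board again (skip a scoop that is empty and leave it standing on the board). Finally slide the carrier fully home against both stops (towards the robot and to the robot's right) and flip the lever back to lock it. Do not knock over or shove aside the glass tumbler or the mug standing around.

Things in the scene. Friction and masses are not known exactly. Their poses are not given: they have to be found in the camera images.
- station: Jar-filling station on the worktop, fixed: plywood base 360 (x) x 400 (y) x 8 mm; origin at the centre of its underside, x and y along the two slides. An aluminium funnel is held over the centre by a steel post 168 mm towards the base's +x edge (post and bracket end below the funnel's rim).
- funnel (a point): Centre of the funnel's round mouth, 195 mm above the worktop and straight above the station's origin. Mouth 124 mm across inside; the cone narrows to a spout 49 mm across inside whose lower end is 68 mm below the mouth (8 mm above the jars' mouths). The spout is the fixed pointer: a jar is in place when its axis is on this axis.
- x_slide (a joint): Position of the lower slide along the station's +x, m: 0 = parked against the stop on the -x side (towards the robot), 0.12 = other stop. At 0.06 the carrier's centre is under the funnel in x.
- carrier (a joint): Position of the upper slide (the carrier) along the station's +y, m: 0 = parked against the stop on the -y side (the robot's right), 0.11 = other stop. At 0.055 the carrier's centre is under the funnel in y.
- carrier_handle (a point): Grip point on the carrier's black square handle post (20 x 20 mm, top 22 mm above, foot 44 mm below this point), 210 mm to the -y side of the carrier's centre; hold it to slide the carrier in x and y (2 to 4 N when free). The carrier is an oak plate 175 x 165 mm, top 44 mm above the worktop, with three fixed clear jars 62 mm across, 75 mm high.
- lever_knob (a point): Centre of the orange ball (24 mm across) at the end of the cam lock lever, 90 mm from its pivot. The pivot is 24 mm above the worktop at station x = 0, y = +180 mm, its axis along station y; about 2 N at the ball turns it and it stays where left.
- lock_lever (a joint): Cam lever angle, rad: 0 = locked (leans 0.7 rad from upright to the station's -x, towards the robot; the cam brakes the carrier), 1.4 = free (leans 0.7 rad to +x).
- board: Dark wooden serving board, fixed, 400 (x) x 200 (y) x 8 mm, origin at the centre of its underside. The scoops stand on it.
- jar_red (a point): Centre of the mouth of the clear jar with the red foot and red rim, 119 mm above the worktop, 40 mm to -x and 36 mm to +y of the carrier's centre. Mouth 56 mm inside, 71 mm deep, fixed to the carrier.
- scoop_red: Red scoop, loose, 66 mm wide (y), 42 mm high, open on top, 0.1 kg. Origin on its underside, z up. Mouth towards its own -x: floor (4 mm) slopes up 15 deg to a lip at x = -62, z = 12 mm; back wall at x = +42 mm. Handle: upright fin 14 mm thick (y), from x = 14 to 44 and z = 38 to 96 mm; grip across y. Tipping mouth down by about 75 deg empties it.
- nut_red_1: Macadamia nut in its shell, brown, faceted, 24 mm across and 23 mm high, 14 g; starts in the red scoop. Origin at its centre. May be absent.
- nut_red_2: Macadamia nut in its shell, brown, faceted, 24 mm across and 23 mm high, 14 g; starts in the red scoop. Origin at its centre. May be absent.
- jar_yellow (a point): Centre of the mouth of the clear jar with the yellow foot and yellow rim, 119 mm above the worktop, 40 mm to +x and 36 mm to +y of the carrier's centre. Mouth 56 mm inside, 71 mm deep, fixed to the carrier.
- scoop_yellow: Yellow scoop, loose, 66 mm wide (y), 42 mm high, open on top, 0.1 kg. Origin on its underside, z up. Mouth towards its own -x: floor (4 mm) slopes up 15 deg to a lip at x = -62, z = 12 mm; back wall at x = +42 mm. Handle: upright fin 14 mm thick (y), from x = 14 to 44 and z = 38 to 96 mm; grip across y. Tipping mouth down by about 75 deg empties it.
- nut_yellow_1: Macadamia nut in its shell, brown, faceted, 24 mm across and 23 mm high, 14 g; starts in the yellow scoop. Origin at its centre. May be absent.
- nut_yellow_2: Macadamia nut in its shell, brown, faceted, 24 mm across and 23 mm high, 14 g; starts in the yellow scoop. Origin at its centre. May be absent.
- jar_blue (a point): Centre of the mouth of the clear jar with the blue foot and blue rim, 119 mm above the worktop, 0 in x and 40 mm to -y of the carrier's centre. Mouth 56 mm inside, 71 mm deep, fixed to the carrier.
- scoop_blue: Blue scoop, loose, 66 mm wide (y), 42 mm high, open on top, 0.1 kg. Origin on its underside, z up. Mouth towards its own -x: floor (4 mm) slopes up 15 deg to a lip at x = -62, z = 12 mm; back wall at x = +42 mm. Handle: upright fin 14 mm thick (y), from x = 14 to 44 and z = 38 to 96 mm; grip across y. Tipping mouth down by about 75 deg empties it.
- nut_blue_1: Macadamia nut in its shell, brown, faceted, 24 mm across and 23 mm high, 14 g; starts in the blue scoop. Origin at its centre. May be absent.
- nut_blue_2: Macadamia nut in its shell, brown, faceted, 24 mm across and 23 mm high, 14 g; starts in the blue scoop. Origin at its centre. May be absent.
- tumbler: Glass tumbler, 76 mm across, 90 mm high, loose bystander; origin at the centre of its underside. Leave it alone.
- mug: White mug, 80 mm across, 90 mm high, loose bystander; origin at the centre of its underside. Leave it alone.
Not all that is in view belongs to the job. There is more than one size of the scoop_blue; the one meant has the size given above.

How it is judged:
On the way, in this order (a step that is already met when the one before it is completed fails the run):
1. The cam lever is flipped over to free (value of joint lock_lever above 1.1 rad), for 0.1 s.
2. The nuts of the red scoop lie in the red jar while that jar stands under the funnel (horizontal distance between each of nut_red_1, nut_red_2 and jar_red below 0.03 m and z of nut_red_1 in the frame of jar_red between -0.08 and -0.005 m and horizontal distance between each of nut_red_1, nut_red_2 and funnel below 0.03 m and z of nut_red_2 in the frame of jar_red between -0.08 and -0.005 m), for 0.2 s.
3. The nuts of the yellow scoop lie in the yellow jar while that jar stands under the funnel (horizontal distance between each of nut_yellow_1, nut_yellow_2 and jar_yellow below 0.03 m and z of nut_yellow_1 in the frame of jar_yellow between -0.08 and -0.005 m and horizontal distance between each of nut_yellow_1, nut_yellow_2 and funnel below 0.03 m and z of nut_yellow_2 in the frame of jar_yellow between -0.08 and -0.005 m), for 0.2 s.
4. The nuts of the blue scoop lie in the blue jar while that jar stands under the funnel (horizontal distance between each of nut_blue_1, nut_blue_2 and jar_blue below 0.03 m and z of nut_blue_1 in the frame of jar_blue between -0.08 and -0.005 m and horizontal distance between each of nut_blue_1, nut_blue_2 and funnel below 0.03 m and z of nut_blue_2 in the frame of jar_blue between -0.08 and -0.005 m), for 0.2 s.
At the end, for the whole second after the job is handed in: Each nut is in the jar of its scoop's colour (within 30 mm of its axis, below its mouth); all scoops upright (0.12 rad), at rest, origin over the board; both slides within 10 mm of home; lever within 0.25 rad of locked (horizontal distance between each of nut_red_1, nut_red_2 and jar_red below 0.03 m and z of nut_red_1 in the frame of jar_red between -0.08 and -0.005 m and z of nut_red_2 in the frame of jar_red between -0.08 and -0.005 m and horizontal distance between each of nut_yellow_1, nut_yellow_2 and jar_yellow below 0.03 m and z of nut_yellow_1 in the frame of jar_yellow between -0.08 and -0.005 m and z of nut_yellow_2 in the frame of jar_yellow between -0.08 and -0.005 m and horizontal distance between each of nut_blue_1, nut_blue_2 and jar_blue below 0.03 m and z of nut_blue_1 in the frame of jar_blue between -0.08 and -0.005 m and z of nut_blue_2 in the frame of jar_blue between -0.08 and -0.005 m and angle between each of scoop_red, scoop_yellow, scoop_blue's own z axis and vertical below 0.12 rad and linear speed of each of scoop_red, scoop_yellow, scoop_blue below 0.02 m/s and x of scoop_red in the frame of board between -0.2 and 0.2 m and y of scoop_red in the frame of board between -0.1 and 0.1 m and z of scoop_red in the frame of board between 0.003 and 0.014 m and x of scoop_yellow in the frame of board between -0.2 and 0.2 m and y of scoop_yellow in the frame of board between -0.1 and 0.1 m and z of scoop_yellow in the frame of board between 0.003 and 0.014 m and x of scoop_blue in the frame of board between -0.2 and 0.2 m and y of scoop_blue in the frame of board between -0.1 and 0.1 m and z of scoop_blue in the frame of board between 0.003 and 0.014 m and value of joint each of x_slide, carrier below 0.01 m and value of joint lock_lever below 0.25 rad); the robot touches nothing.
It fails at once if The tumbler or the mug is shoved more than 40 mm or tipped over (distance of any of tumbler, mug from where it was at the start of the episode above 0.04 m or angle between any of tumbler, mug's own z axis and vertical above 0.5 rad).
Of nut_red_1, nut_red_2, nut_yellow_1, nut_yellow_2, nut_blue_1, nut_blue_2 only 3 to 5 are there at a start; the rules pass over those that are not, and their reading is None.
At some moment in a run one of scoop_red, scoop_yellow, scoop_blue may be knocked a few centimetres aside while the robot is not near it.
It also fails if it takes over 210 s, if anything falls off the work surface, if the arm or the gripper's body presses on something with over 40 N, if the wrist force passes 120 N, or if a joint passes its speed limit or range.

## Working session

There is one attempt and no reset: what is moved stays moved. The work goes in short steps, Python scripts to look and compute and a tool call to move; the robot and the scene stay as the last step left them, time stands still between calls to the robot, and variables do not carry over. Pictures are saved under pics/ and viewed, at most 14 in all, crops included, and the job is handed in when it is done.

Besides the shell and the picture viewer there is one more tool, called after "Call:" as name(argument=value, ...), one argument or row to a line, values as JSON. step_arm: Moves the arm, as the interface text tells. Its arguments: {"type":"object","properties":{"moves":{"type":"array","items":{"type":"array","items":{"type":"number"}}},"grip_force":{"type":"number"}},"required":["moves"]}

```bash
mkdir -p pics
cat > h.py <<'E'
import numpy as np, cv2
from workcell import manip
from scipy.spatial.transform import Rotation as R
def cam(name):
    o=manip.get_obs(); c=manip.camera(name); K=np.array(c["K"])
    if name=="wrist":
        T=np.eye(4);T[:3,:3]=R.from_quat(o["ee_rot"]).as_matrix();T[:3,3]=o["position"]
        M=T@np.array(c["mount"]); Rm=M[:3,:3]; p=M[:3,3]
    else:
        Rw=cv2.Rodrigues(np.array(c["rvec"],float))[0]; Rm=Rw.T; p=-Rm@np.array(c["tvec"]).ravel()
    return c["image"],K,Rm,p
def ray(uv,K,Rm,p,z):
    uv=np.atleast_2d(uv).astype(float)
    d=np.c_[uv,np.ones(len(uv))]@np.linalg.inv(K).T@Rm.T
    return p+d*((z-p[2])/d[:,2])[:,None]
def proj(X,K,Rm,p):
    q=(np.atleast_2d(X)-p)@Rm@K.T
    return q[:,:2]/q[:,2:]
E
python3 - <<'E'
from h import *
for n in("top","side","wrist"):
    im,K,Rm,p=cam(n); cv2.imwrite(f"pics/{n}0.png",im); print(n,K[0,0],p.round(3),Rm[:,2].round(2))
o=manip.get_obs(); print({k:np.round(v,3) for k,v in o.items()}, manip.grip_point_offset)
E
```

```text
top 489.22980905336806 [0.331 0.02  1.29 ] [ 0.1  -0.   -0.99]
side 587.3166978080006 [ 0.288 -1.277  1.407] [ 0.09  0.71 -0.7 ]
wrist 426.65750554247086 [ 0.34  -0.53   0.374] [-0.26 -0.13 -0.96]
{'clock': np.float64(0.15), 'joint_pos': array([ 1.095,  0.333, -0.065,  1.461,  0.022,  1.35 , -0.089]), 'joint_velocities': array([-0.001, -0.   , -0.   , -0.003,  0.   , -0.003,  0.   ]), 'tau': array([ 1.0000e-03, -6.2583e+01,  4.9000e-02, -3.9185e+01,  1.6000e-02,
        7.0000e-03, -0.0000e+00]), 'position': array([ 0.273, -0.562,  0.231]), 'ee_rot': array([ 0.974,  0.224, -0.   , -0.001]), 'ft_force': array([ 0.678,  0.3  , -0.458]), 'torque': array([ 0.036, -0.021, -0.017]), 'grasp_force': np.float64(0.0), 'grip_width': np.float64(0.999)} 0.0187
```

View pics/top0.png

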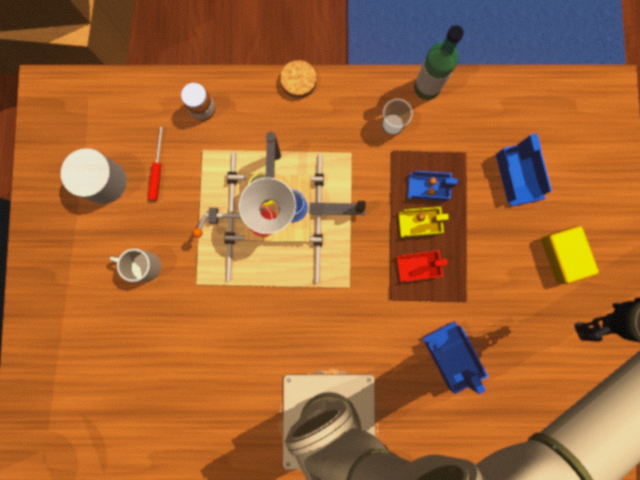

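View pics/side0.png

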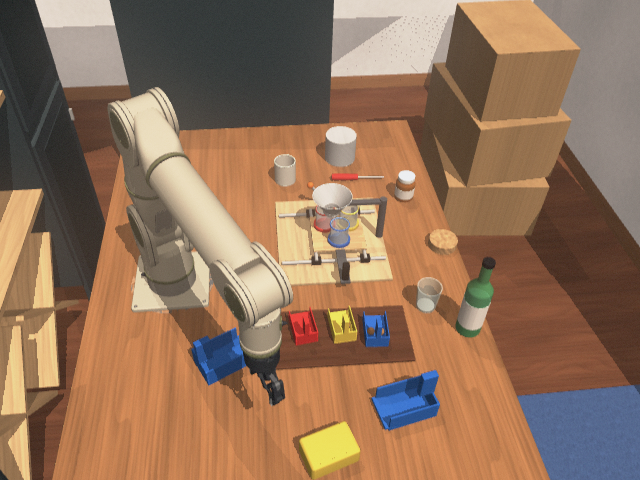

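Run:
```python
import cv2,numpy as np
im=cv2.imread("pics/top0.png"); s=cv2.imread("pics/side0.png")
a=cv2.resize(im[140:310,185:475],None,fx=2.7,fy=2.7,interpolation=cv2.INTER_CUBIC)
b=cv2.resize(s[165:375,265:420],None,fx=2.8,fy=2.8,interpolation=cv2.INTER_CUBIC)
cv2.imwrite("pics/a.png",a);cv2.imwrite("pics/b.png",b);print(a.shape,b.shape)
```

```text
(459, 783, 3) (588, 434, 3)
```

View pics/a.png

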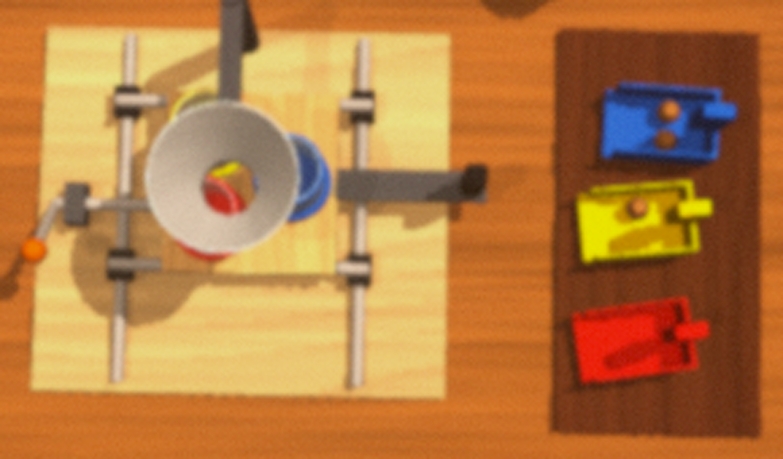

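View pics/b.png

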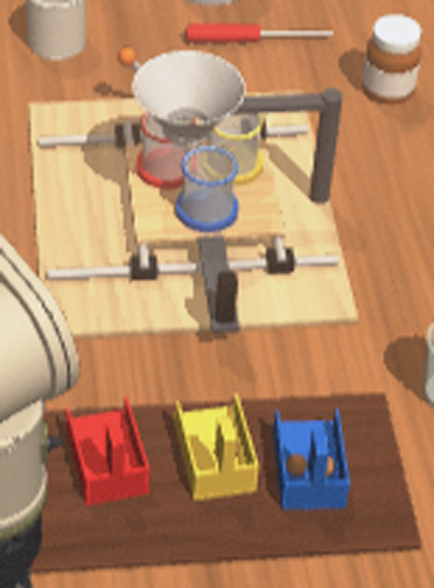

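Run:
```python
from h import *
im,K,Rm,p=cam("top"); s,Ks,Rs,ps=cam("side")
def A(x,y): return (185+(x+.5)/2.7-.5,140+(y+.5)/2.7-.5)
def B(x,y): return (265+(x+.5)/2.8-.5,165+(y+.5)/2.8-.5)
c=ray([A(48,27),A(450,35),A(445,398),A(31,390)],K,Rm,p,.008); print("base",c.round(3).tolist(),c.mean(0).round(3))
d=[np.linalg.norm(c[i,:2]-c[(i+1)%4,:2]).round(3) for i in range(4)];print(d)
ex=(c[0]-c[3])+(c[1]-c[2]);print("yaw",np.arctan2(ex[1],ex[0]))
ey=(c[0]-c[1])+(c[3]-c[2]);print("yaw y",np.arctan2(-ey[0],ey[1]))
b=ray([A(557,32),A(760,35),A(757,436),A(552,430)],K,Rm,p,.008); print("board",b.round(3).tolist(),b.mean(0).round(3))
def tri(u,v):
    def d(u,K,R): q=R@np.linalg.inv(K)@np.array([*u,1]); return q/np.linalg.norm(q)
    d1,d2=d(u,K,Rm),d(v,Ks,Rs)
    t=np.linalg.lstsq(np.c_[d1,-d2],ps-p,rcond=None)[0]
    x,y=p+t[0]*d1,ps+t[1]*d2; return ((x+y)/2).round(3),np.linalg.norm(x-y).round(4)
print("funnel z.195",ray([A(223,177)],K,Rm,p,.195).round(3), tri(A(223,177),B(190,92)))
print("post",tri(A(474,180),B(228,280)))
def orange(im):
    h=cv2.cvtColor(im,cv2.COLOR_BGR2HSV); m=cv2.inRange(h,(5,215,150),(13,255,255)); return m
for I,(x0,x1,y0,y1) in((im,(185,215,215,245)),(s,(300,325,175,195))):
    m=orange(I)[y0:y1,x0:x1]; ys,xs=np.nonzero(m); print(len(xs),xs.mean()+x0,ys.mean()+y0)
print("knob",tri(A(35,250),B(127,57)))
for n,f in(("blue",(720,112)),("yel",(695,208)),("red",(691,331))): print(n,ray([A(*f)],K,Rm,p,.104).round(3))
```

```text
base [[0.704, 0.337, 0.008], [0.695, -0.063, 0.008], [0.337, -0.055, 0.008], [0.345, 0.345, 0.008]] [0.52  0.141 0.008]
[np.float64(0.4), np.float64(0.359), np.float64(0.4), np.float64(0.359)]
yaw -0.021587723667828854
yaw y -0.020727498044130162
board [[0.698, -0.169, 0.008], [0.695, -0.371, 0.008], [0.3, -0.356, 0.008], [0.306, -0.158, 0.008]] [ 0.5   -0.263  0.008]
funnel z.195 [[0.521 0.141 0.195]] (array([0.524, 0.142, 0.188]), np.float64(0.0042))
post (array([ 0.538, -0.077,  0.105]), np.float64(0.0085))
49 195.9591836734694 232.6734693877551
0 nan nan
knob (array([0.472, 0.322, 0.097]), np.float64(0.0032))
blue [[ 0.596 -0.303  0.104]]
yel [[ 0.507 -0.277  0.104]]
red [[ 0.396 -0.271  0.104]]<stdin>:20: RuntimeWarning: Mean of empty slice.
  ret = ret.dtype.type(ret / rcount)
```

Top view: the red scoop (418,265) is empty, the yellow one (420,222) shows one nut, and the blue one on the board (430,186) shows two. The blue lookalikes at (525,172) and (455,357) are larger, so I rule them out. The lever knob is at (196,232), in the locked position, and the handle post is at (360,206).

First I free the lever by pushing it with closed fingers.

Call:
step_arm(
  moves=[
    [1, 30, 80, 69, 0, 0, 0.2],
    [1, 177, 412, 69, 0, 0, 1.119],
    [1, 177, 412, 69, 0, 0, 1.119],
    [1, 177, 412, 69, 0, 0, 1.119],
    [1, 177, 412, 69, 0, 0, 1.119],
    [1, 177, 412, 69, 0, 0, 1.119],
    [1, 177, 412, 69, 0, 0, 1.119],
    [1, 177, 412, 69, 0, 0, 1.119],
    [1, 177, 412, 69, 0, 0, 1.119],
    [1, 177, 412, 69, 0, 0, 1.119],
  ],
  grip_force=40,
)

```text
clock: 1.25
position: [0.4524, -0.1442, 0.3013]
ee_rot: [0.704, 0.71, 0.001, 0.001]
ft_force: [0.3, -0.6, 0.3]
grip_width: -0.001
grasp_force: 0.0
```

Call:
step_arm(
  moves=[
    [1, -16, 472, 0, 0, 0, 0],
    [1, -16, 472, 0, 0, 0, 0],
    [1, -16, 472, 0, 0, 0, 0],
    [1, -16, 472, 0, 0, 0, 0],
    [1, -16, 472, 0, 0, 0, 0],
    [1, -16, 472, 0, 0, 0, 0],
    [1, -16, 472, 0, 0, 0, 0],
    [1, -16, 472, 0, 0, 0, 0],
    [1, -16, 472, 0, 0, 0, 0],
    [1, -16, 472, 0, 0, 0, 0],
  ],
)

```text
clock: 2.25
position: [0.4331, 0.3258, 0.3002]
ee_rot: [0.706, 0.709, 0.0, -0.001]
ft_force: [0.0, -0.3, -0.3]
grip_width: 0.001
grasp_force: 0.0
```

Call:
step_arm(
  moves=[
    [1, 0, 0, -50, 0, 0, 0],
    [1, 0, 0, -100, 0, 0, 0],
    [1, 0, 0, -150, 0, 0, 0],
    [1, 0, 0, -200, 0, 0, 0],
    [1, 0, 0, -215, 0, 0, 0],
    [1, 0, 0, -215, 0, 0, 0],
  ],
)

```text
clock: 2.85
position: [0.4338, 0.3211, 0.0841]
ee_rot: [0.707, 0.707, -0.002, -0.001]
ft_force: [0.5, 0.5, 0.7]
grip_width: -0.002
grasp_force: 0.0
```

Call:
step_arm(
  moves=[
    [1, 20, 0, 0, 0, 0, 0],
    [1, 36, 0, 0, 0, 0, 0],
    [1, 52, -1, 0, 0, 0, 0],
    [1, 68, -1, 0, 0, 0, 0],
    [1, 84, -2, 0, 0, 0, 0],
    [1, 96, -2, 0, 0, 0, 0],
    [1, 108, -2, 0, 0, 0, 0],
    [1, 118, -3, 0, 0, 0, 0],
    [1, 126, -3, 0, 0, 0, 0],
    [1, 126, -3, 0, 0, 0, 0],
  ],
)

```text
clock: 3.85
position: [0.56, 0.319, 0.0855]
ee_rot: [0.707, 0.708, -0.001, -0.001]
ft_force: [-5.9, -3.4, 4.2]
grip_width: -0.003
grasp_force: 3.3
```

Call:
step_arm(
  moves=[
    [1, -10, 0, 0, 0, 0, 0],
    [1, -10, 0, 50, 0, 0, 0],
    [1, -10, 0, 100, 0, 0, 0],
    [1, -10, -20, 150, 0, 0, 0],
    [1, -20, -50, 200, 0, 0, 0],
    [1, -30, -90, 250, 0, 0, 0],
    [1, -30, -119, 265, 0, 0, 0],
    [0, -30, -119, 265, 0, 0, 0],
  ],
)

```text
clock: 4.65
position: [0.5319, 0.1966, 0.3548]
ee_rot: [0.709, 0.706, 0.002, 0.003]
ft_force: [0.4, 0.6, -0.3]
grip_width: 0.154
grasp_force: 0.0
```

Call:
step_arm(
  moves=[
    [0, 0, 0, 0, -0.15, 0, 0],
    [0, 0, 0, 0, -0.3, 0, 0],
    [0, 0, 0, 0, -0.45, 0, 0],
    [0, 0, 0, 0, -0.6, 0, 0],
    [0, 0, 0, 0, -0.75, 0, 0],
    [0, 0, 0, 0, -0.9, 0, 0],
    [0, 0, 0, 0, -1.05, 0, 0],
    [0, 0, 0, 0, -1.2, 0, 0],
    [0, 0, 0, 0, -1.35, 0, 0],
    [0, 0, 0, 0, -1.4, 0, 0],
  ],
)

```text
clock: 5.65
position: [0.5315, 0.1992, 0.3473]
ee_rot: [0.591, 0.598, -0.387, 0.378]
ft_force: [1.4, 0.0, -3.0]
grip_width: 0.998
grasp_force: 0.0
```

Run:
```python
from h import *
o=manip.get_obs(); print(o["joint_pos"].round(2) if hasattr(o["joint_pos"],'round') else o["joint_pos"], R.from_quat(o["ee_rot"]).as_matrix()[:,2].round(2))
s=cam("side")[0]; cv2.imwrite("pics/s1.png",s)
```

```text
[-1.04  0.65  0.35  1.22  0.67  2.05 -0.58] [-0.01 -0.91 -0.41]
```

View pics/s1.png

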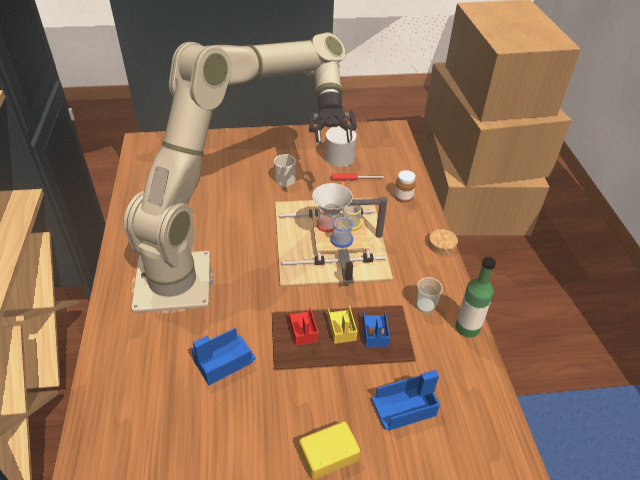

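Call:
step_arm(
  moves=[
    [0, 0, 0, 0, -0.05, 0, 0],
    [0, 0, 0, 0, -0.1, 0, 0],
    [0, 0, 0, 0, -0.1, 0, 0],
    [0, 0, 0, 0, -0.1, 0, 0],
    [0, 0, 0, 0, -0.1, 0, 0],
  ],
)

```text
clock: 6.2
position: [0.5319, 0.1985, 0.3467]
ee_rot: [0.573, 0.579, -0.416, 0.405]
ft_force: [0.1, -0.4, 0.3]
grip_width: 1.001
grasp_force: 0.0
```

Run:
```python
from h import *
o=manip.get_obs(); print(np.round(o["joint_pos"],2), R.from_quat(o["ee_rot"]).as_matrix()[:,2].round(2),np.round(o["position"],3))
im,K,Rm,p=cam("top"); cv2.imwrite("pics/t1.png",im)
m=cv2.inRange(cv2.cvtColor(im,cv2.COLOR_BGR2HSV),(5,215,150),(13,255,255))[150:260,185:240]
ys,xs=np.nonzero(m);print(len(xs)); 
if len(xs): print(xs.mean()+185,ys.mean()+150,ray([(xs.mean()+185,ys.mean()+150)],K,Rm,p,.093))
```

```text
[-1.11  0.71  0.46  1.23  0.68  2.05 -0.55] [-0.01 -0.95 -0.33] [0.532 0.199 0.347]
48
198.45833333333334 187.625 [[0.58266496 0.32344855 0.093     ]]
```

Call:
step_arm(
  moves=[
    [0, 0, 0, 0, 0.15, 0, 0],
    [0, 0, 0, 0, 0.3, 0, 0],
    [0, 0, -20, 0, 0.45, 0, 0],
    [0, 0, -60, 0, 0.6, 0, 0],
    [0, 0, -110, 0, 0.75, 0, 0],
    [0, 6, -160, 0, 0.9, 0, 0],
    [0, 6, -210, 0, 1.05, 0, 0],
    [0, 6, -250, 0, 1.2, 0, 0],
    [0, 6, -276, 0, 1.4, 0, 0],
    [0, 6, -276, 0, 1.4, 0, 0],
  ],
)

```text
clock: 7.25
position: [0.5363, -0.0859, 0.349]
ee_rot: [0.704, 0.706, 0.058, -0.057]
ft_force: [-0.5, -0.0, -0.6]
grip_width: 0.998
grasp_force: 0.0
```

```bash
cat >> h.py <<'E'
def goto(x,y,z,a=0,yaw=0):
    """shift (mm) and rotvec from the measured pose to: TCP xyz, down with tool y=+x world, tilted a about x, then yaw about z"""
    o=manip.get_obs(); Rt=R.from_rotvec([0,0,yaw])*R.from_rotvec([a,0,0])*R.from_quat([.5**.5,.5**.5,0,0])
    return (1000*(np.array([x,y,z])-o["position"])).round(1),(Rt*R.from_quat(o["ee_rot"]).inv()).as_rotvec().round(3)
E
python3 - <<'E'
from h import *
o=manip.get_obs(); print(np.round(o["joint_pos"],2))
im,K,Rm,p=cam("wrist"); cv2.imwrite("pics/w1.png",im); print(p)
print(goto(.538,-.077,.19,0,-.021),proj([.538,-.077,.11],K,Rm,p))
E
```

```text
[-0.42  0.15  0.68  1.49 -0.25  1.58  0.26]
[ 0.53580105 -0.03630327  0.50243919]
(array([   1.5,    6.7, -158.1]), array([-0.164,  0.   , -0.026])) [[321.77219155 226.66569647]]
```

View pics/w1.png

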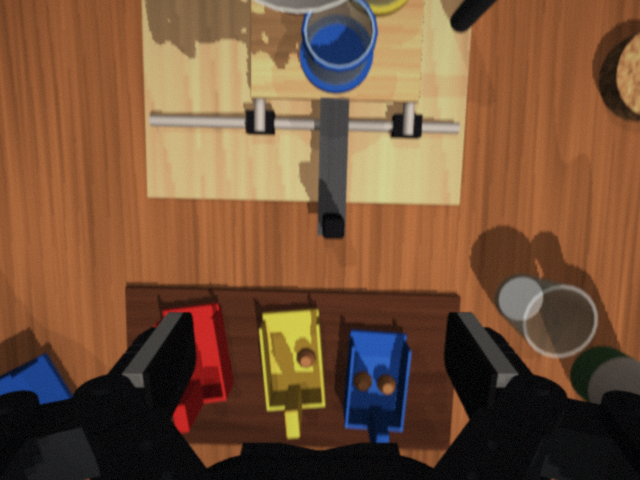

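Call:
step_arm(
  moves=[
    [0, 12, 7, -30, -0.1, 0, -0.026],
    [0, 12, 7, -75, -0.164, 0, -0.026],
    [0, 12, 7, -120, -0.164, 0, -0.026],
    [0, 12, 7, -165, -0.164, 0, -0.026],
    [0, 12, 7, -210, -0.164, 0, -0.026],
    [0, 12, 7, -245, -0.164, 0, -0.026],
    [0, 12, 7, -280, -0.164, 0, -0.026],
    [0, 12, 7, -280, -0.164, 0, -0.026],
  ],
)

```text
clock: 8.1
position: [0.5469, -0.0683, 0.0629]
ee_rot: [0.71, 0.704, -0.006, -0.002]
ft_force: [-1.1, -0.0, 0.8]
grip_width: 1.0
grasp_force: 0.0
```

Call:
step_arm(
  moves=[
    [1, 0, 0, 0, 0, 0, 0],
    [1, 0, 0, 0, 0, 0, 0],
    [1, 0, 0, 0, 0, 0, 0],
    [1, 0, 0, 0, 0, 0, 0],
    [1, 0, 0, 0, 0, 0, 0],
    [1, 0, 0, 0, 0, 0, 0],
    [1, 0, 0, 0, 0, 0, 0],
    [1, 0, 0, 0, 0, 0, 0],
  ],
  grip_force=50,
)

```text
clock: 8.9
position: [0.5505, -0.07, 0.0675]
ee_rot: [0.711, 0.703, -0.003, 0.0]
ft_force: [-1.4, 1.2, 6.8]
grip_width: 0.225
grasp_force: 49.7
```

Call:
step_arm(
  moves=[
    [1, -12, 0, 0, 0, 0, 0],
    [1, -28, 0, 0, 0, 0, 0],
    [1, -44, 1, 0, 0, 0, 0],
    [1, -60, 1, 0, 0, 0, 0],
    [1, -75, 2, 0, 0, 0, 0],
    [1, -85, 2, 0, 0, 0, 0],
    [1, -85, 2, 0, 0, 0, 0],
    [1, -85, 2, 0, 0, 0, 0],
  ],
)

```text
clock: 9.7
position: [0.4653, -0.0682, 0.0675]
ee_rot: [0.711, 0.703, -0.003, 0.0]
ft_force: [-1.6, 0.0, 7.4]
grip_width: 0.229
grasp_force: 50.3
```

Call:
step_arm(
  moves=[
    [1, -4, 0, 0, 0, 0, 0],
    [1, -8, 0, 0, 0, 0, 0],
    [1, -12, 0, 0, 0, 0, 0],
    [1, -15, 0, 0, 0, 0, 0],
    [1, -15, 0, 0, 0, 0, 0],
  ],
)

```text
clock: 10.2
position: [0.4568, -0.0678, 0.0683]
ee_rot: [0.71, 0.704, 0.002, 0.006]
ft_force: [39.3, -1.3, -28.4]
grip_width: 0.224
grasp_force: 50.8
```

Call:
step_arm(
  moves=[
    [1, 8, 0, 0, 0, 0, 0],
    [1, 8, -12, 0, 0, 0, 0],
    [1, 8, -25, 0, 0, 0, 0],
    [1, 8, -35, 0, 0, 0, 0],
    [1, 8, -39, 0, 0, 0, 0],
    [1, 8, -43, 0, 0, 0, 0],
    [1, 8, -46, 0, 0, 0, 0],
    [1, 8, -46, 0, 0, 0, 0],
  ],
)

```text
clock: 11.0
position: [0.4586, -0.113, 0.0673]
ee_rot: [0.711, 0.704, -0.002, -0.0]
ft_force: [-1.0, 4.5, 9.8]
grip_width: 0.224
grasp_force: 55.3
```

Call:
step_arm(
  moves=[
    [1, 0, -3, 0, 0, 0, 0],
    [1, 0, -6, 0, 0, 0, 0],
    [1, 0, -8, 0, 0, 0, 0],
    [1, 0, -8, 0, 0, 0, 0],
  ],
)

```text
clock: 11.4
position: [0.4593, -0.1133, 0.0671]
ee_rot: [0.708, 0.706, 0.0, -0.003]
ft_force: [0.5, 36.5, 12.5]
grip_width: 0.227
grasp_force: 56.0
```

Call:
step_arm(
  moves=[
    [1, 0, 10, 0, 0, 0, 0],
    [1, 9, 19, 0, 0, 0, 0],
    [1, 18, 28, 0, 0, 0, 0],
    [1, 18, 28, 0, 0, 0, 0],
    [1, 18, 28, 0, 0, 0, 0],
  ],
)

```text
clock: 11.9
position: [0.477, -0.0936, 0.0674]
ee_rot: [0.711, 0.704, -0.003, 0.001]
ft_force: [1.7, 0.6, 8.8]
grip_width: 0.226
grasp_force: 54.8
```

Call:
step_arm(
  moves=[
    [0, 0, 0, 0, 0, 0, 0],
    [0, 0, 0, 0, 0, 0, 0],
    [0, 0, 0, 0, 0, 0, 0],
    [0, 0, 0, 0, 0, 0, 0],
    [0, 0, 0, 50, 0, 0, 0],
    [0, 0, 0, 100, 0, 0, 0],
    [0, 0, 0, 150, 0, 0, 0],
    [0, 20, -50, 200, 0, 0, 0],
    [0, 40, -100, 230, 0, 0, 0],
    [0, 40, -180, 230, 0, 0, 0],
  ],
)

```text
clock: 12.9
position: [0.5122, -0.2157, 0.2893]
ee_rot: [0.709, 0.705, -0.002, 0.002]
ft_force: [1.3, -0.5, -0.5]
grip_width: 0.997
grasp_force: 0.0
```

Call:
step_arm(
  moves=[
    [0, 0, -30, 0, 0, 0, 0],
    [0, 0, -30, 0, 0, 0, 0],
  ],
)

```text
clock: 13.1
position: [0.5083, -0.2511, 0.2865]
ee_rot: [0.713, 0.701, -0.005, 0.001]
ft_force: [-0.7, -1.1, -0.3]
grip_width: 1.001
grasp_force: 0.0
```

Run:
```python
from h import *
im,K,Rm,p=cam("wrist"); np.savez("w2.npz",K=K,Rm=Rm,p=p); o=manip.get_obs();print(np.round(o["position"],3),np.round(o["joint_pos"],2),p)
cv2.imwrite("pics/w2.png",im)
t,Kt,Rt,pt=cam("top"); cv2.imwrite("pics/t2.png",t)
a=cv2.resize(t[170:250,230:330],None,fx=4,fy=4,interpolation=cv2.INTER_CUBIC)
big=np.zeros((480,800,3),np.uint8); big[:320,:400]=a; big[:,400:]=cv2.resize(im,(400,300))[:300].repeat(1,0) if False else 0
out=np.hstack([cv2.resize(a,(300,240)),cv2.resize(im[:, :],(320,240))]); 
canvas=np.vstack([cv2.copyMakeBorder(im,0,0,0,160,0)]); canvas[:128,640:]=cv2.resize(a,(160,128)); cv2.imwrite("pics/w2c.png",canvas)
```

```text
[ 0.509 -0.248  0.286] [-0.32  0.22  0.82  1.57 -0.15  1.43  0.49] [ 0.51015714 -0.17622157  0.42922891]
```

View pics/w2c.png

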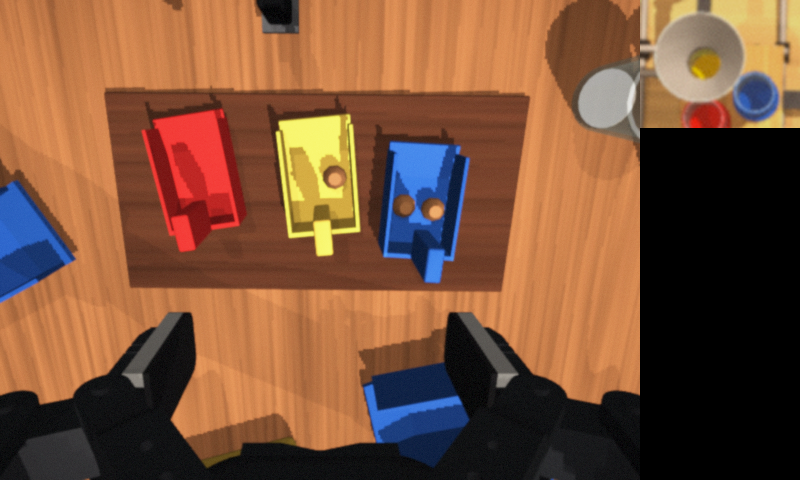

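Run:
```python
from h import *
d=np.load("w2.npz");K,Rm,p=d["K"],d["Rm"],d["p"]
for n,f,b in(("yel",(323,238),[(289,237),(359,232)]),("blue",(434,265),[(384,256),(453,261)]),("red",(185,236),[(178,235),(242,226)])):
    F=ray([f],K,Rm,p,.104)[0]; B=ray(b,K,Rm,p,.05); v=B[1]-B[0]
    print(n,"fin",F.round(4),"back",B.mean(0).round(4),"w",np.linalg.norm(v).round(4),"yaw",np.arctan2(v[1],v[0]).round(3))
```

```text
yel fin [ 0.5089 -0.2772  0.104 ] back [ 0.5096 -0.2906  0.05  ] w 0.0652 yaw 0.059
blue fin [ 0.5988 -0.3016  0.104 ] back [ 0.5985 -0.3157  0.05  ] w 0.0655 yaw -0.092
red fin [ 0.3987 -0.2738  0.104 ] back [ 0.4039 -0.2851  0.05  ] w 0.0608 yaw 0.128
```

Run:
```python
from h import *
print(goto(.509,-.2714,.066,.3,.059))
```

```text
(array([  -0.4,  -24.9, -219.9]), array([0.305, 0.001, 0.069]))
```

Call:
step_arm(
  moves=[
    [0, 0, -25, 0, 0.15, 0, 0.069],
    [0, 0, -25, -30, 0.305, 0, 0.069],
    [0, 0, -25, -80, 0.305, 0, 0.069],
    [0, 0, -25, -130, 0.305, 0, 0.069],
    [0, 0, -25, -165, 0.305, 0, 0.069],
    [0, 0, -25, -195, 0.305, 0, 0.069],
    [0, 0, -25, -195, 0.305, 0, 0.069],
  ],
)

```text
clock: 13.9
position: [0.5083, -0.2678, 0.0875]
ee_rot: [0.677, 0.72, 0.102, -0.112]
ft_force: [-0.5, 0.9, 0.3]
grip_width: 0.995
grasp_force: 0.0
```

Run:
```python
from h import *
print(goto(.509,-.2714,.066,.3,.059))
```

```text
(array([  0.7,  -3.6, -21.5]), array([-0.004, -0.004, -0.003]))
```

Call:
step_arm(
  moves=[
    [0, 0, -3, -10, 0, 0, 0],
    [0, 0, -3, -21, 0, 0, 0],
    [0, 0, -3, -21, 0, 0, 0],
    [1, 0, -3, -21, 0, 0, 0],
    [1, 0, -3, -21, 0, 0, 0],
    [1, 0, -3, -21, 0, 0, 0],
    [1, 0, -3, -21, 0, 0, 0],
    [1, 0, -3, -21, 0, 0, 0],
    [1, 0, -3, -21, 0, 0, 0],
    [1, 0, -3, -21, 0, 0, 0],
  ],
  grip_force=60,
)

```text
clock: 14.9
position: [0.5098, -0.274, 0.0703]
ee_rot: [0.678, 0.72, 0.103, -0.108]
ft_force: [-0.6, -0.2, 0.6]
grip_width: 0.155
grasp_force: 60.5
```

Call:
step_arm(
  moves=[
    [1, 0, 0, 0, 0, 0, 0],
    [1, 0, 0, 10, 0, 0, 0],
    [1, 0, 0, 40, 0, 0, 0],
    [1, 0, 0, 80, 0, 0, 0],
    [1, 0, 0, 120, 0, 0, 0],
    [1, 0, 0, 160, 0, 0, 0],
    [1, 0, 0, 200, 0, 0, 0],
    [1, 0, 0, 230, 0, 0, 0],
    [1, 0, 0, 240, 0, 0, 0],
    [1, 0, 0, 240, 0, 0, 0],
  ],
)

```text
clock: 15.9
position: [0.5099, -0.2745, 0.3115]
ee_rot: [0.678, 0.72, 0.104, -0.107]
ft_force: [0.0, -0.1, -0.8]
grip_width: 0.16
grasp_force: 60.2
```

Call:
step_arm(
  moves=[
    [1, 0, 15, 0, 0, 0, 0],
    [1, 3, 45, 0, 0, 0, -0.02],
    [1, 6, 85, 0, 0, 0, -0.04],
    [1, 11, 125, 0, 0, 0, -0.062],
    [1, 11, 165, 0, 0, 0, -0.062],
    [1, 11, 205, -10, 0, 0, -0.062],
    [1, 11, 245, -20, 0, 0, -0.062],
    [1, 11, 275, -30, 0, 0, -0.062],
    [1, 11, 293, -38, 0, 0, -0.062],
    [1, 11, 298, -40, 0, 0, -0.062],
  ],
)

```text
clock: 16.9
position: [0.5193, 0.0267, 0.2677]
ee_rot: [0.699, 0.7, 0.105, -0.106]
ft_force: [-1.1, -0.1, -1.1]
grip_width: 0.153
grasp_force: 60.2
```

Run:
```python
from h import *
o=manip.get_obs(); print(np.round(o["joint_pos"],2)); print(goto(.521,.024,.27,.3,0))
```

```text
[-0.54  0.1   0.65  1.72 -0.36  1.39  0.18]
(array([ 1.7, -2.7,  2.3]), array([ 0.   , -0.002, -0.002]))
```

Call:
step_arm(
  moves=[
    [1, 1, 6, 12, -0.15, 0, 0],
    [1, 1, 16, 24, -0.3, 0, 0],
    [1, 1, 28, 33, -0.45, 0, 0],
    [1, 1, 41, 41, -0.6, 0, 0],
    [1, 1, 41, 41, -0.6, 0, 0],
    [1, 1, 55, 47, -0.75, 0, 0],
    [1, 1, 70, 50, -0.9, 0, 0],
    [1, 1, 85, 51, -1.05, 0, 0],
    [1, 1, 100, 50, -1.2, 0, 0],
    [1, 1, 115, 47, -1.35, 0, 0],
  ],
)

```text
clock: 17.9
position: [0.522, 0.1394, 0.3172]
ee_rot: [0.611, 0.611, -0.355, 0.357]
ft_force: [-0.3, -0.2, -1.3]
grip_width: 0.154
grasp_force: 60.2
```

Call:
step_arm(
  moves=[
    [1, 0, 15, -5, -0.15, 0, 0],
    [1, 0, 15, -5, -0.15, 0, 0],
    [1, 0, 15, -5, -0.15, 0, 0],
    [1, 0, 15, -5, -0.15, 0, 0],
    [1, 0, 15, -5, -0.15, 0, 0],
    [1, 0, 15, -5, -0.15, 0, 0],
  ],
)

```text
clock: 18.5
position: [0.522, 0.1528, 0.3137]
ee_rot: [0.585, 0.583, -0.397, 0.4]
ft_force: [-0.3, 0.1, -0.3]
grip_width: 0.159
grasp_force: 60.3
```

Run:
```python
from h import *
o=manip.get_obs(); print(np.round(o["joint_pos"],2)); print(goto(.521,.155,.311,-1.2,0))
s=cam("side")[0]; t=cam("top")[0]
A=cv2.resize(s[120:270,260:400],(420,450),interpolation=cv2.INTER_CUBIC);B=cv2.resize(t[150:300,190:320],(380,450),interpolation=cv2.INTER_CUBIC)
cv2.imwrite("pics/c3.png",np.hstack([A,B]))
```

```text
[-1.09  0.62  0.43  1.4   0.68  1.94 -0.65]
(array([-1. ,  2.2, -2.7]), array([-0.003,  0.004, -0.   ]))
```

View pics/c3.png

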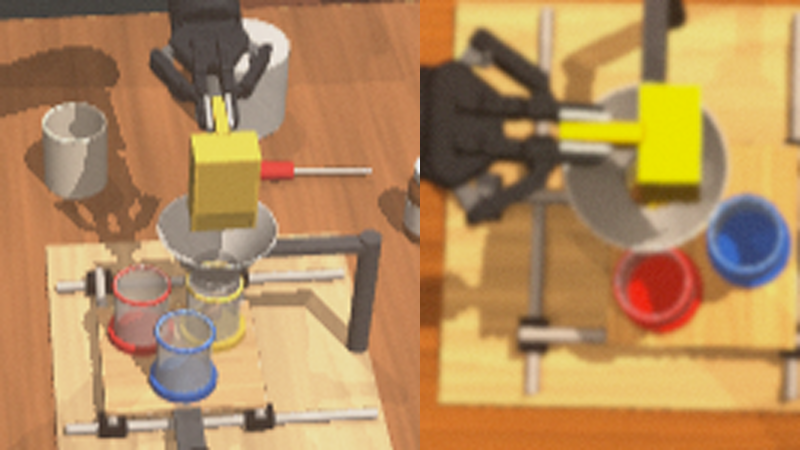

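Call:
step_arm(
  moves=[
    [1, 0, -14, 6, 0.15, 0, 0],
    [1, 0, -29, 14, 0.3, 0, 0],
    [1, 0, -44, 20, 0.45, 0, 0],
    [1, 0, -59, 25, 0.6, 0, 0],
    [1, 0, -74, 25, 0.75, 0, 0],
    [1, 0, -88, 20, 0.9, 0, 0],
    [1, 0, -101, 15, 1.05, 0, 0],
    [1, 0, -113, 10, 1.2, 0, 0],
    [1, 0, -123, 0, 1.35, 0, 0],
    [1, 0, -160, 0, 1.5, 0, 0],
  ],
)

```text
clock: 19.6
position: [0.5217, -0.0037, 0.3131]
ee_rot: [0.697, 0.7, 0.111, -0.106]
ft_force: [0.7, 0.4, -1.8]
grip_width: 0.157
grasp_force: 60.2
```

Call:
step_arm(
  moves=[
    [1, 0, -40, 0, 0, 0, 0],
    [1, -5, -80, 0, 0, 0, 0.03],
    [1, -12, -120, 0, 0, 0, 0.059],
    [1, -12, -160, 0, 0, 0, 0.059],
    [1, -12, -200, 0, 0, 0, 0.059],
    [1, -12, -240, 0, 0, 0, 0.059],
    [1, -12, -265, 0, 0, 0, 0.059],
    [1, -12, -265, 0, 0, 0, 0.059],
  ],
)

```text
clock: 20.4
position: [0.5081, -0.2752, 0.3122]
ee_rot: [0.681, 0.717, 0.103, -0.107]
ft_force: [-0.2, -0.8, -1.2]
grip_width: 0.155
grasp_force: 60.1
```

Run:
```python
from h import *
print(goto(.5098,-.274,.0703,.3,.059))
t=cam("top")[0]; s=cam("side")[0]
A=cv2.resize(s[180:270,290:380],(450,450),interpolation=cv2.INTER_CUBIC);B=cv2.resize(t[180:240,235:295],(350,350),interpolation=cv2.INTER_CUBIC)
B=cv2.copyMakeBorder(B,0,100,0,0,0); cv2.imwrite("pics/c4.png",np.hstack([A,B]))
```

```text
(array([   1.7,    1.2, -241.9]), array([0.002, 0.001, 0.008]))
```

View pics/c4.png

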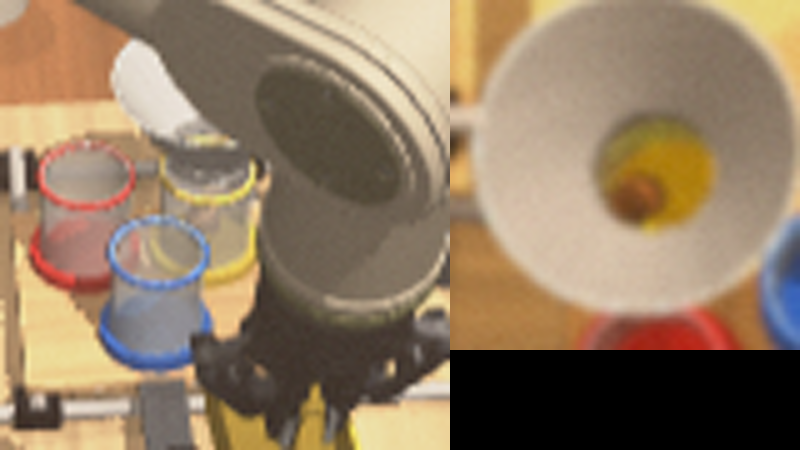

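```bash
cat >> h.py <<'E'
def blobs(im,K,Rm,p,z=.04):
    h=cv2.cvtColor(im,cv2.COLOR_BGR2HSV); out={}
    for n,lo,hi in(("red",(0,200,70),(4,255,255)),("yel",(24,150,70),(34,255,255)),("blue",(104,150,50),(118,255,255))):
        m=cv2.inRange(h,lo,hi); k,l,st,c=cv2.connectedComponentsWithStats(m)
        out[n]=[(int(st[i,4]),ray([c[i]],K,Rm,p,z)[0][:2].round(3).tolist()) for i in range(1,k) if st[i,4]>150]
    return out
E
python3 - <<'E'
from h import *
d=np.load("w2.npz"); print(blobs(cv2.imread("pics/w2.png"),d["K"],d["Rm"],d["p"]))
c=cam("wrist"); cv2.imwrite("pics/w3.png",c[0]); print(blobs(*c)); t=cam("top"); print(blobs(*t)); print(blobs(cv2.imread("pics/top0.png"),*t[1:]))
E
```

```text
{'red': [(5919, [0.392, -0.241])], 'yel': [(1750, [0.504, -0.238])], 'blue': [(8478, [0.602, -0.265]), (5183, [0.222, -0.297]), (7274, [0.607, -0.497])]}
{'red': [(5049, [0.387, -0.239])], 'yel': [(400, [0.577, -0.15]), (418, [0.512, -0.146]), (429, [0.53, -0.254]), (510, [0.457, -0.271]), (309, [0.585, -0.311]), (371, [0.437, -0.333])], 'blue': [(3779, [0.612, -0.263]), (5777, [0.217, -0.298])]}
{'red': [(293, [0.611, 0.452]), (268, [0.446, 0.149]), (1188, [0.391, -0.234])], 'yel': [(171, [0.551, -0.238]), (918, [0.398, -0.642])], 'blue': [(168, [0.679, -0.477]), (309, [0.603, -0.23]), (153, [0.1, -0.371])]}
{'red': [(300, [0.61, 0.453]), (1143, [0.39, -0.234])], 'yel': [(192, [0.528, -0.267]), (549, [0.494, -0.224]), (1606, [0.421, -0.63])], 'blue': [(214, [0.682, -0.549]), (1372, [0.619, -0.506]), (405, [0.597, -0.233]), (282, [0.595, -0.299]), (1843, [0.165, -0.312])]}
```

Call:
step_arm(
  moves=[
    [1, 2, 1, -45, 0, 0, 0],
    [1, 2, 1, -90, 0, 0, 0],
    [1, 2, 1, -135, 0, 0, 0],
    [1, 2, 1, -175, 0, 0, 0],
    [1, 2, 1, -205, 0, 0, 0],
    [1, 2, 1, -222, 0, 0, 0],
    [1, 2, 1, -232, 0, 0, 0],
    [1, 2, 1, -238, 0, 0, 0],
    [1, 2, 1, -242, 0, 0, 0],
    [1, 2, 1, -242, 0, 0, 0],
  ],
)

```text
clock: 21.6
position: [0.5121, -0.2702, 0.0708]
ee_rot: [0.679, 0.719, 0.104, -0.107]
ft_force: [-0.1, -0.6, -0.8]
grip_width: 0.159
grasp_force: 60.3
```

Call:
step_arm(
  moves=[
    [0, 0, 0, 0, 0, 0, 0],
    [0, 0, 0, 0, 0, 0, 0],
    [0, 0, 0, 0, 0, 0, 0],
    [0, 0, 0, 0, 0, 0, 0],
    [0, 0, -5, 15, 0, 0, 0],
    [0, 0, -15, 50, 0, 0, 0],
    [0, 0, -25, 100, 0, 0, 0],
    [0, 0, -25, 150, 0, 0, 0],
    [0, 0, 25, 200, -0.15, 0, -0.03],
    [0, 0, 75, 200, -0.3, 0, -0.08],
  ],
)

```text
clock: 22.6
position: [0.5116, -0.2442, 0.2599]
ee_rot: [0.706, 0.706, 0.031, -0.038]
ft_force: [0.3, 1.8, 0.6]
grip_width: 1.0
grasp_force: 0.0
```

Run:
```python
from h import *
c=cam("wrist"); cv2.imwrite("pics/w4.png",c[0]); print(blobs(*c)); print(goto(.477,-.103,.068,0,-.021))
```

```text
{'red': [(6830, [0.391, -0.242])], 'yel': [(2023, [0.507, -0.239])], 'blue': [(9344, [0.602, -0.266]), (3134, [0.235, -0.295]), (2262, [0.611, -0.457])]}
(array([ -39.1,  129. , -192.4]), array([-0.097, -0.008, -0.036]))
```

View pics/w4.png

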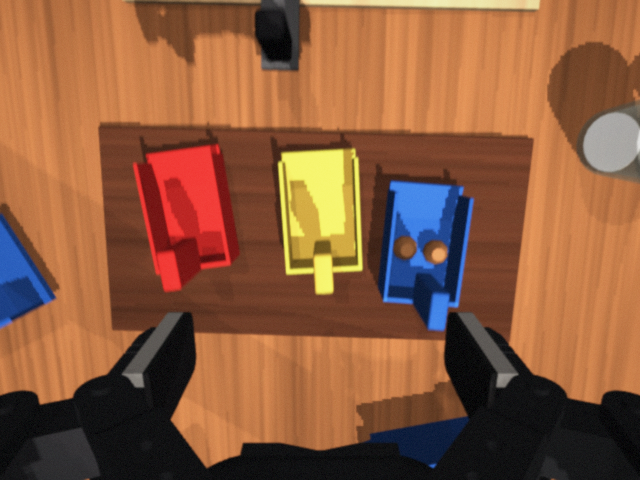

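Yellow scoop (323,225) is empty and standing upright on the board. Next is the handle.

Call:
step_arm(
  moves=[
    [0, -10, 40, 0, -0.097, 0, -0.036],
    [0, -25, 85, 0, -0.097, 0, -0.036],
    [0, -39, 129, 0, -0.097, 0, -0.036],
    [0, -39, 129, -40, -0.097, 0, -0.036],
    [0, -39, 129, -85, -0.097, 0, -0.036],
    [0, -39, 129, -130, -0.097, 0, -0.036],
    [0, -39, 129, -170, -0.097, 0, -0.036],
    [0, -39, 129, -192, -0.097, 0, -0.036],
    [0, -39, 129, -192, -0.097, 0, -0.036],
    [0, -39, 129, -192, -0.097, 0, -0.036],
  ],
)

```text
clock: 23.65
position: [0.4732, -0.112, 0.065]
ee_rot: [0.718, 0.696, -0.002, -0.007]
ft_force: [-0.2, 0.3, -0.4]
grip_width: 1.005
grasp_force: 0.0
```

Run:
```python
from h import *
print(goto(.477,-.103,.068,0,-.021))
```

```text
(array([3.8, 9. , 3. ]), array([-0.007, -0.013,  0.009]))
```

Call:
step_arm(
  moves=[
    [0, 4, 9, 3, -0.007, -0.013, 0.009],
    [0, 4, 9, 3, -0.007, -0.013, 0.009],
    [1, 4, 9, 3, -0.007, -0.013, 0.009],
    [1, 4, 9, 3, -0.007, -0.013, 0.009],
    [1, 4, 9, 3, -0.007, -0.013, 0.009],
    [1, 4, 9, 3, -0.007, -0.013, 0.009],
    [1, 4, 9, 3, -0.007, -0.013, 0.009],
    [1, 4, 9, 3, -0.007, -0.013, 0.009],
    [1, 4, 9, 3, -0.007, -0.013, 0.009],
    [1, 4, 9, 3, -0.007, -0.013, 0.009],
  ],
)

```text
clock: 24.65
position: [0.4767, -0.1025, 0.0668]
ee_rot: [0.714, 0.7, 0.0, -0.0]
ft_force: [-1.0, -0.0, 3.0]
grip_width: 0.236
grasp_force: 59.7
```

Call:
step_arm(
  moves=[
    [1, 6, 5, 0, 0, 0, 0],
    [1, 14, 14, 0, 0, 0, 0],
    [1, 22, 25, 0, 0, 0, 0],
    [1, 30, 37, 0, 0, 0, 0],
    [1, 37, 50, 0, 0, 0, 0],
    [1, 41, 62, 0, 0, 0, 0],
    [1, 41, 71, 0, 0, 0, 0],
    [1, 41, 75, 0, 0, 0, 0],
    [1, 41, 75, 0, 0, 0, 0],
    [1, 41, 75, 0, 0, 0, 0],
  ],
)

```text
clock: 25.65
position: [0.5179, -0.0269, 0.0668]
ee_rot: [0.714, 0.7, 0.0, -0.0]
ft_force: [0.5, 1.7, 4.3]
grip_width: 0.225
grasp_force: 59.7
```

Call:
step_arm(
  moves=[
    [0, 0, 0, 0, 0, 0, 0],
    [0, 0, 0, 0, 0, 0, 0],
    [0, 0, 0, 0, 0, 0, 0],
    [0, 0, 0, 0, 0, 0, 0],
    [0, 0, 0, 50, 0, 0, 0],
    [0, 0, 0, 100, 0, 0, 0],
    [0, 10, -40, 150, 0, 0, 0],
    [0, 30, -90, 200, 0, 0, 0],
    [0, 60, -135, 220, 0, 0, 0],
    [0, 80, -180, 220, 0, 0, 0],
  ],
)

```text
clock: 26.65
position: [0.5824, -0.1733, 0.28]
ee_rot: [0.713, 0.701, 0.002, 0.001]
ft_force: [-0.5, 0.2, 0.2]
grip_width: 0.999
grasp_force: 0.0
```

Call:
step_arm(
  moves=[
    [0, 0, -40, 0, 0, 0, 0],
    [0, 0, -40, 0, 0, 0, 0],
    [0, 0, -40, 0, 0, 0, 0],
  ],
)

```text
clock: 26.95
position: [0.5802, -0.2145, 0.2768]
ee_rot: [0.715, 0.699, -0.0, -0.0]
ft_force: [-0.1, 1.5, 0.1]
grip_width: 1.001
grasp_force: 0.0
```

Run:
```python
from h import *
c=cam("wrist"); np.savez("w5.npz",K=c[1],Rm=c[2],p=c[3]); print(blobs(*c)); t=cam("top")[0]; cv2.imwrite("pics/w5.png",c[0])
canvas=cv2.copyMakeBorder(c[0],0,0,0,160,0); canvas[:160,640:]=cv2.resize(t[170:250,230:310],(160,160),interpolation=cv2.INTER_CUBIC); cv2.imwrite("pics/w5c.png",canvas)
```

```text
{'red': [(10580, [0.393, -0.237])], 'yel': [(2347, [0.508, -0.207]), (602, [0.538, -0.245]), (890, [0.485, -0.268])], 'blue': [(7807, [0.602, -0.265]), (6407, [0.637, -0.468])]}
```

View pics/w5c.png

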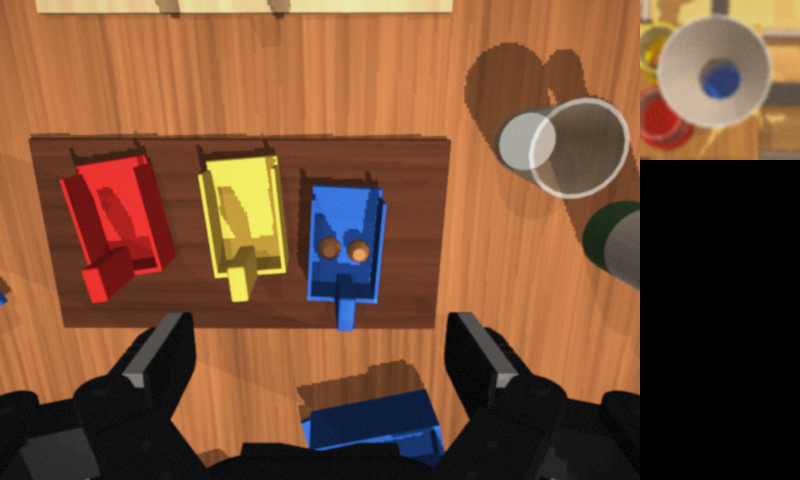

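Run:
```python
from h import *
d=np.load("w5.npz");K,Rm,p=d["K"],d["Rm"],d["p"]
F=ray([(346,311)],K,Rm,p,.104)[0]; B=ray([(307,300),(378,304)],K,Rm,p,.05); v=B[1]-B[0]
print(F,B.mean(0),np.linalg.norm(v),np.arctan2(v[1],v[0]))
print(goto(.598,-.2965,.066,.3,-.09))
```

```text
[ 0.59898485 -0.29892353  0.104     ] [ 0.59868832 -0.31646254  0.05      ] 0.06759074745823536 -0.0842357638188811
(array([  17.1,  -84.6, -210.9]), array([ 0.298, -0.017, -0.071]))
```

Call:
step_arm(
  moves=[
    [0, 18, -40, 0, 0.15, 0, -0.04],
    [0, 18, -85, -20, 0.298, -0.017, -0.071],
    [0, 18, -85, -70, 0.298, -0.017, -0.071],
    [0, 18, -85, -120, 0.298, -0.017, -0.071],
    [0, 18, -85, -160, 0.298, -0.017, -0.071],
    [0, 18, -85, -185, 0.298, -0.017, -0.071],
    [0, 18, -85, -185, 0.298, -0.017, -0.071],
    [0, 18, -85, -185, 0.298, -0.017, -0.071],
  ],
)

```text
clock: 27.85
position: [0.5996, -0.2969, 0.0933]
ee_rot: [0.73, 0.667, 0.11, -0.1]
ft_force: [-0.0, -0.1, 0.5]
grip_width: 1.001
grasp_force: 0.0
```

Run:
```python
from h import *
print(goto(.5993,-.2965,.068,.3,-.088))
```

```text
(array([ -0.3,   0.4, -25.3]), array([0.001, 0.   , 0.002]))
```

Call:
step_arm(
  moves=[
    [0, 0, 0, -12, 0, 0, 0],
    [0, 0, 0, -25, 0, 0, 0],
    [0, 0, 0, -25, 0, 0, 0],
    [1, 0, 0, -25, 0, 0, 0],
    [1, 0, 0, -25, 0, 0, 0],
    [1, 0, 0, -25, 0, 0, 0],
    [1, 0, 0, -25, 0, 0, 0],
    [1, 0, 0, -25, 0, 0, 0],
    [1, 0, 0, -25, 0, 0, 0],
    [1, 0, 0, -25, 0, 0, 0],
  ],
)

```text
clock: 28.85
position: [0.5989, -0.2981, 0.0674]
ee_rot: [0.731, 0.666, 0.11, -0.1]
ft_force: [0.6, 0.1, -0.5]
grip_width: 0.158
grasp_force: 60.4
```

Call:
step_arm(
  moves=[
    [1, 0, 0, 0, 0, 0, 0],
    [1, 0, 0, 10, 0, 0, 0],
    [1, 0, 0, 40, 0, 0, 0],
    [1, 0, 0, 80, 0, 0, 0],
    [1, 0, 0, 120, 0, 0, 0],
    [1, 0, 0, 160, 0, 0, 0],
    [1, 0, 0, 200, 0, 0, 0],
    [1, 0, 0, 230, 0, 0, 0],
    [1, 0, 0, 240, 0, 0, 0],
    [1, 0, 0, 240, 0, 0, 0],
  ],
)

```text
clock: 29.85
position: [0.5988, -0.2985, 0.3085]
ee_rot: [0.731, 0.667, 0.11, -0.099]
ft_force: [-0.0, 0.3, -2.5]
grip_width: 0.152
grasp_force: 60.1
```

Run:
```python
from h import *
print(goto(.521,.024,.27,.3,0))
```

```text
(array([-77.8, 322.5, -38.5]), array([0.002, 0.002, 0.092]))
```

Call:
step_arm(
  moves=[
    [1, -3, 15, 0, 0, 0, 0.01],
    [1, -15, 45, 0, 0, 0, 0.03],
    [1, -28, 85, 0, 0, 0, 0.05],
    [1, -40, 125, 0, 0, 0, 0.07],
    [1, -52, 165, 0, 0, 0, 0.092],
    [1, -62, 205, -5, 0, 0, 0.092],
    [1, -70, 245, -15, 0, 0, 0.092],
    [1, -76, 285, -25, 0, 0, 0.092],
    [1, -78, 310, -35, 0, 0, 0.092],
    [1, -78, 322, -38, 0, 0, 0.092],
  ],
)

```text
clock: 30.85
position: [0.5189, 0.0272, 0.2667]
ee_rot: [0.698, 0.701, 0.104, -0.107]
ft_force: [-0.8, -0.7, -1.1]
grip_width: 0.156
grasp_force: 60.1
```

Call:
step_arm(
  moves=[
    [1, 0, 0, 0, 0, 0, 0],
    [1, 0, 0, 0, 0, 0, 0],
  ],
)

```text
clock: 31.05
position: [0.5209, 0.0224, 0.2689]
ee_rot: [0.7, 0.699, 0.105, -0.105]
ft_force: [0.6, -0.2, -0.5]
grip_width: 0.155
grasp_force: 60.0
```

Run:
```python
from h import *
print(goto(.521,.024,.27,.3,0))
```

```text
(array([0.1, 1.6, 1.1]), array([ 0.002, -0.001,  0.001]))
```

Call:
step_arm(
  moves=[
    [1, 0, 9, 13, -0.15, 0, 0],
    [1, 0, 19, 24, -0.3, 0, 0],
    [1, 0, 30, 33, -0.45, 0, 0],
    [1, 0, 36, 37, -0.52, 0, 0],
    [1, 0, 44, 41, -0.6, 0, 0],
    [1, 0, 44, 41, -0.6, 0, 0],
    [1, 0, 51, 44, -0.67, 0, 0],
    [1, 0, 58, 47, -0.75, 0, 0],
    [1, 0, 58, 47, -0.75, 0, 0],
    [1, 0, 73, 50, -0.9, 0, 0],
  ],
)

```text
clock: 32.05
position: [0.5224, 0.0892, 0.3223]
ee_rot: [0.681, 0.671, -0.208, 0.209]
ft_force: [0.9, -1.0, -0.2]
grip_width: 0.161
grasp_force: 60.1
```

Call:
step_arm(
  moves=[
    [1, 0, 15, 1, -0.15, 0, 0],
    [1, 0, 30, 0, -0.3, 0, 0],
    [1, 0, 45, -3, -0.45, 0, 0],
    [1, 0, 60, -9, -0.6, 0, 0],
    [1, 0, 60, -9, -0.6, 0, 0],
    [1, 0, 60, -9, -0.6, 0, 0],
    [1, 0, 60, -9, -0.6, 0, 0],
    [1, 0, 60, -9, -0.6, 0, 0],
    [1, 0, 60, -9, -0.6, 0, 0],
  ],
)

```text
clock: 32.95
position: [0.5211, 0.1557, 0.3117]
ee_rot: [0.585, 0.583, -0.398, 0.399]
ft_force: [-0.8, 0.7, -1.6]
grip_width: 0.153
grasp_force: 60.2
```

Call:
step_arm(
  moves=[
    [1, 0, -14, 6, 0.15, 0, 0],
    [1, 0, -29, 14, 0.3, 0, 0],
    [1, 0, -44, 20, 0.45, 0, 0],
    [1, 0, -59, 25, 0.6, 0, 0],
    [1, 0, -74, 25, 0.75, 0, 0],
    [1, 0, -88, 20, 0.9, 0, 0],
    [1, 0, -101, 15, 1.05, 0, 0],
    [1, 0, -113, 10, 1.2, 0, 0],
    [1, 0, -123, 0, 1.35, 0, 0],
    [1, 0, -160, 0, 1.5, 0, 0],
  ],
)

```text
clock: 33.95
position: [0.5206, -0.0011, 0.3116]
ee_rot: [0.697, 0.701, 0.11, -0.107]
ft_force: [1.2, 0.3, -2.1]
grip_width: 0.16
grasp_force: 60.1
```

Call:
step_arm(
  moves=[
    [1, 8, -40, 0, 0, 0, -0.02],
    [1, 18, -80, 0, 0, 0, -0.05],
    [1, 28, -120, 0, 0, 0, -0.088],
    [1, 40, -160, 0, 0, 0, -0.088],
    [1, 52, -200, 0, 0, 0, -0.088],
    [1, 64, -240, 0, 0, 0, -0.088],
    [1, 76, -280, 0, 0, 0, -0.088],
    [1, 76, -290, 0, 0, 0, -0.088],
    [1, 76, -290, 0, 0, 0, -0.088],
  ],
)

```text
clock: 34.85
position: [0.5956, -0.2957, 0.3105]
ee_rot: [0.731, 0.667, 0.11, -0.1]
ft_force: [-0.6, 0.6, -1.0]
grip_width: 0.155
grasp_force: 60.1
```

Run:
```python
from h import *
print(goto(.5989,-.2981,.0674,.3,-.088))
c=cam("wrist"); print(blobs(*c))
t=cam("top")[0]; s=cam("side")[0]
A=cv2.resize(s[180:270,290:380],(450,450),interpolation=cv2.INTER_CUBIC);B=cv2.resize(t[180:240,235:295],(350,350),interpolation=cv2.INTER_CUBIC)
B=cv2.copyMakeBorder(B,0,100,0,0,0); cv2.imwrite("pics/c6.png",np.hstack([A,B]))
```

```text
(array([   3.3,   -2.4, -243.1]), array([ 0.002, -0.   ,  0.004]))
{'red': [(5544, [0.394, -0.242])], 'yel': [(703, [0.49, -0.237])], 'blue': [(35140, [0.598, -0.265]), (826, [0.588, -0.466])]}
```

View pics/c6.png

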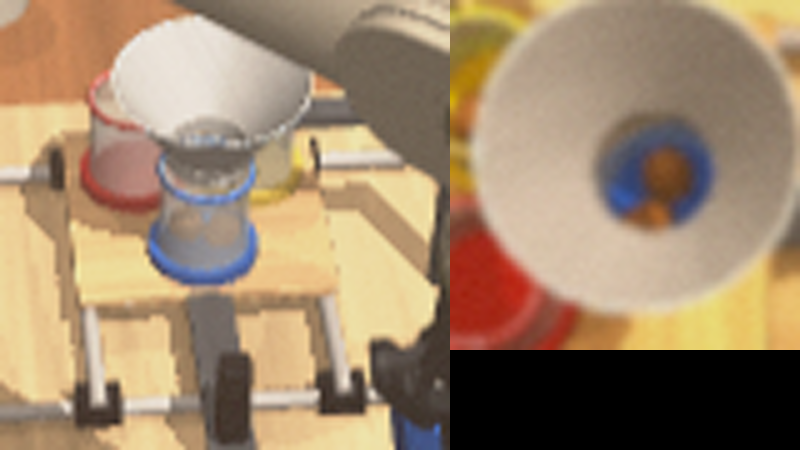

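Run:
```python
from h import *
def ext(im,K,Rm,p):
    m=cv2.inRange(cv2.cvtColor(im,cv2.COLOR_BGR2HSV),(22,120,50),(36,255,255))
    k,l,st,c=cv2.connectedComponentsWithStats(m)
    for i in range(1,k):
        if st[i,4]>60:
            x,y,w,h,a=st[i]; print(a,ray([(x,y),(x+w,y+h)],K,Rm,p,.05)[:,:2].round(3).tolist())
d=np.load("w5.npz"); ext(cv2.imread("pics/w5.png"),d["K"],d["Rm"],d["p"]); print()
c=cam("wrist"); cv2.imwrite("pics/w6.png",c[0]); ext(*c); print(); ext(*cam("top")); print();ext(cv2.imread("pics/t1.png"),*cam("top")[1:])
```

```text
5223 [[0.483, -0.177], [0.546, -0.288]]
1233 [[0.474, -0.192], [0.51, -0.314]]

3787 [[0.475, -0.183], [0.517, -0.295]]

620 [[0.683, 0.327], [0.591, 0.253]]
223 [[0.683, 0.239], [0.635, 0.166]]
513 [[0.677, 0.138], [0.604, 0.032]]
95 [[0.68, 0.011], [0.659, -0.046]]
612 [[0.659, 0.014], [0.543, -0.058]]
88 [[0.646, 0.202], [0.609, 0.163]]
207 [[0.625, 0.264], [0.546, 0.206]]
1182 [[0.546, -0.176], [0.466, -0.305]]
318 [[0.492, 0.154], [0.433, 0.1]]
1737 [[0.491, -0.564], [0.346, -0.68]]
87 [[0.484, 0.083], [0.461, 0.037]]
374 [[0.435, -0.256], [0.311, -0.391]]
67 [[0.418, 0.329], [0.405, 0.268]]
401 [[0.397, 0.242], [0.369, 0.047]]
230 [[0.393, 0.331], [0.36, 0.262]]
305 [[0.168, -0.108], [0.062, -0.205]]
68 [[-0.019, 0.019], [-0.057, -0.071]]

994 [[0.726, 0.851], [0.649, 0.722]]
169 [[0.686, 0.237], [0.64, 0.164]]
377 [[0.68, 0.133], [0.596, 0.032]]
387 [[0.68, 0.014], [0.58, -0.058]]
231 [[0.67, 0.542], [0.562, 0.517]]
86 [[0.646, 0.324], [0.633, 0.264]]
124 [[0.593, 0.014], [0.562, -0.056]]
1094 [[0.543, -0.179], [0.461, -0.307]]
256 [[0.513, 0.119], [0.464, 0.05]]
175 [[0.512, 0.016], [0.479, -0.055]]
1733 [[0.491, -0.566], [0.346, -0.68]]
150 [[0.479, 0.006], [0.448, -0.052]]
66 [[0.443, 0.329], [0.423, 0.291]]
105 [[0.446, 0.019], [0.423, -0.052]]
84 [[0.418, 0.329], [0.405, 0.268]]
122 [[0.41, 0.016], [0.385, -0.052]]
269 [[0.397, 0.242], [0.359, 0.14]]
264 [[0.393, 0.331], [0.357, 0.262]]
92 [[0.38, 0.004], [0.362, -0.049]]
321 [[0.302, 0.63], [0.208, 0.478]]
1477 [[0.125, 0.441], [0.0, 0.311]]
84 [[0.009, 0.125], [-0.09, 0.095]]
```

Yellow has not moved (top extents 0.466–0.546). I place blue back in its spot.

Call:
step_arm(
  moves=[
    [1, 3, -2, -45, 0, 0, 0],
    [1, 3, -2, -90, 0, 0, 0],
    [1, 3, -2, -135, 0, 0, 0],
    [1, 3, -2, -175, 0, 0, 0],
    [1, 3, -2, -205, 0, 0, 0],
    [1, 3, -2, -222, 0, 0, 0],
    [1, 3, -2, -232, 0, 0, 0],
    [1, 3, -2, -238, 0, 0, 0],
    [1, 3, -2, -242, 0, 0, 0],
    [1, 3, -2, -242, 0, 0, 0],
  ],
)

```text
clock: 36.15
position: [0.6001, -0.2953, 0.0689]
ee_rot: [0.729, 0.668, 0.11, -0.1]
ft_force: [-0.0, 0.2, -1.3]
grip_width: 0.156
grasp_force: 60.2
```

Call:
step_arm(
  moves=[
    [0, 0, 0, 0, 0, 0, 0],
    [0, 0, 0, 0, 0, 0, 0],
    [0, 0, 0, 0, 0, 0, 0],
    [0, 0, 0, 0, 0, 0, 0],
    [0, 0, -5, 15, 0, 0, 0],
    [0, 0, -15, 50, 0, 0, 0],
    [0, 0, -25, 100, 0, 0, 0],
    [0, 0, -25, 150, 0, 0, 0],
    [0, -30, 25, 200, -0.15, 0, 0.03],
    [0, -60, 75, 200, -0.3, 0, 0.07],
  ],
)

```text
clock: 37.15
position: [0.5714, -0.274, 0.257]
ee_rot: [0.724, 0.689, 0.037, -0.026]
ft_force: [1.4, 2.6, 1.5]
grip_width: 1.004
grasp_force: 0.0
```

Call:
step_arm(
  moves=[
    [0, -10, 20, 0, 0, 0, 0],
    [0, -10, 20, 0, 0, 0, 0],
    [0, -10, 20, 0, 0, 0, 0],
  ],
)

```text
clock: 37.45
position: [0.562, -0.25, 0.2538]
ee_rot: [0.722, 0.69, 0.038, -0.03]
ft_force: [-0.7, 0.5, -0.8]
grip_width: 1.004
grasp_force: 0.0
```

Run:
```python
from h import *
c=cam("wrist"); cv2.imwrite("pics/w7.png",c[0]); print(blobs(*c)); print(goto(.518,-.028,.2,0,-.021),goto(.518,-.028,.068,0,-.021))
```

```text
{'red': [(10861, [0.392, -0.239])], 'yel': [(927, [0.501, -0.221]), (570, [0.538, -0.243]), (754, [0.484, -0.259])], 'blue': [(10104, [0.603, -0.264]), (4421, [0.638, -0.457])]}
(array([-43.8, 222.9, -53.4]), array([-0.095,  0.012,  0.025])) (array([ -43.8,  222.9, -185.4]), array([-0.095,  0.012,  0.025]))
```

View pics/w7.png

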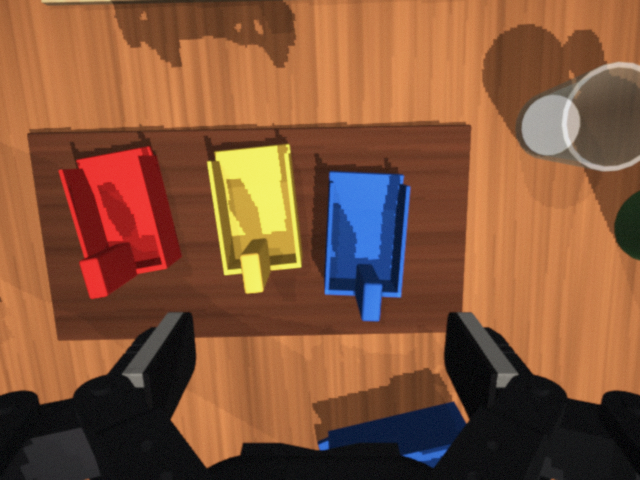

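All three scoops are empty and standing: red (115,215), yellow (255,210) and blue (368,235). Now I bring the carrier home.

Call:
step_arm(
  moves=[
    [0, -10, 45, 0, -0.095, 0.012, 0.025],
    [0, -20, 90, 0, -0.095, 0.012, 0.025],
    [0, -30, 135, 0, -0.095, 0.012, 0.025],
    [0, -44, 180, 0, -0.095, 0.012, 0.025],
    [0, -44, 223, -20, -0.095, 0.012, 0.025],
    [0, -44, 223, -60, -0.095, 0.012, 0.025],
    [0, -44, 223, -100, -0.095, 0.012, 0.025],
    [0, -44, 223, -140, -0.095, 0.012, 0.025],
    [0, -44, 223, -160, -0.095, 0.012, 0.025],
    [0, -44, 223, -160, -0.095, 0.012, 0.025],
  ],
)

```text
clock: 38.5
position: [0.5165, -0.0289, 0.0904]
ee_rot: [0.715, 0.699, -0.003, -0.001]
ft_force: [0.3, 0.1, 0.0]
grip_width: 1.0
grasp_force: 0.0
```

Call:
step_arm(
  moves=[
    [0, 0, 0, 0, 0, 0, 0],
    [0, 0, 0, 0, 0, 0, 0],
  ],
)

```text
clock: 38.7
position: [0.5191, -0.0277, 0.0941]
ee_rot: [0.715, 0.699, 0.001, 0.0]
ft_force: [0.3, 0.2, -0.2]
grip_width: 0.996
grasp_force: 0.0
```

Run:
```python
from h import *
print(goto(.518,-.028,.068,0,-.021))
```

```text
(array([ -1.1,  -0.3, -26.1]), array([-0.001,  0.002,  0.001]))
```

Call:
step_arm(
  moves=[
    [0, -1, 0, -13, 0, 0, 0],
    [0, -1, 0, -26, 0, 0, 0],
    [0, -1, 0, -26, 0, 0, 0],
    [1, -1, 0, -26, 0, 0, 0],
    [1, -1, 0, -26, 0, 0, 0],
    [1, -1, 0, -26, 0, 0, 0],
    [1, -1, 0, -26, 0, 0, 0],
    [1, -1, 0, -26, 0, 0, 0],
    [1, -1, 0, -26, 0, 0, 0],
    [1, -1, 0, -26, 0, 0, 0],
  ],
)

```text
clock: 39.7
position: [0.5172, -0.0269, 0.067]
ee_rot: [0.714, 0.7, 0.0, -0.0]
ft_force: [-0.8, -0.1, 4.9]
grip_width: 0.223
grasp_force: 59.0
```

Call:
step_arm(
  moves=[
    [1, -5, -6, 0, 0, 0, 0],
    [1, -14, -18, 0, 0, 0, 0],
    [1, -24, -32, 0, 0, 0, 0],
    [1, -35, -48, 0, 0, 0, 0],
    [1, -46, -64, 0, 0, 0, 0],
    [1, -53, -78, 0, 0, 0, 0],
    [1, -57, -87, 0, 0, 0, 0],
    [1, -60, -91, 0, 0, 0, 0],
    [1, -63, -95, 0, 0, 0, 0],
    [1, -63, -95, 0, 0, 0, 0],
  ],
)

```text
clock: 40.7
position: [0.4561, -0.1216, 0.0672]
ee_rot: [0.714, 0.7, 0.002, 0.001]
ft_force: [17.1, 3.5, -7.4]
grip_width: 0.225
grasp_force: 60.1
```

Call:
step_arm(
  moves=[
    [1, -2, -2, 0, 0, 0, 0],
    [1, -3, -3, 0, 0, 0, 0],
    [1, -3, -3, 0, 0, 0, 0],
  ],
)

```text
clock: 41.0
position: [0.4558, -0.1216, 0.0674]
ee_rot: [0.713, 0.701, 0.004, 0.002]
ft_force: [31.6, 13.3, -20.3]
grip_width: 0.226
grasp_force: 59.7
```

Call:
step_arm(
  moves=[
    [1, 3, 3, 0, 0, 0, 0],
    [0, 3, 3, 0, 0, 0, 0],
    [0, 3, 3, 0, 0, 0, 0],
    [0, 3, 3, 0, 0, 0, 0],
    [0, 3, 3, 0, 0, 0, 0],
    [0, 3, 3, 50, 0, 0, 0],
    [0, 3, 3, 100, 0, 0, 0],
    [0, 3, 3, 150, 0, 0, 0],
    [1, 3, 3, 200, 0, 0, 0],
    [1, 3, 3, 240, 0, 0, 0],
  ],
)

```text
clock: 42.0
position: [0.4536, -0.1225, 0.3093]
ee_rot: [0.715, 0.7, 0.001, -0.0]
ft_force: [1.8, 0.5, -0.5]
grip_width: 0.692
grasp_force: 0.0
```

Call:
step_arm(
  moves=[
    [1, 35, 40, 0, 0, 0, 0],
    [1, 60, 80, 0, 0, 0, 0],
    [1, 80, 120, 0, 0, 0, 0],
    [1, 100, 160, 0, 0, 0, 0],
    [1, 120, 200, 0, 0, 0, 0],
    [1, 140, 245, 0, 0, 0, 0],
    [1, 155, 290, 0, 0, 0, 0],
    [1, 155, 335, 0, 0, 0, 0],
    [1, 155, 380, 0, 0, 0, 0],
    [1, 155, 425, 0, 0, 0, 0],
  ],
)

```text
clock: 43.0
position: [0.6087, 0.3045, 0.3062]
ee_rot: [0.714, 0.7, -0.0, -0.0]
ft_force: [-0.2, -0.4, -0.1]
grip_width: 0.004
grasp_force: 0.0
```

Call:
step_arm(
  moves=[
    [1, 0, 12, 0, 0, 0, 0],
    [1, 0, 12, 0, 0, 0, 0],
    [1, 0, 12, 0, 0, 0, 0],
  ],
)

```text
clock: 43.3
position: [0.6093, 0.313, 0.3066]
ee_rot: [0.715, 0.699, -0.0, 0.0]
ft_force: [0.1, -0.3, -0.2]
grip_width: -0.001
grasp_force: 0.0
```

Run:
```python
from h import *
print(goto(.614,.319,.085,0,-.021))
im,K,Rm,p=cam("top")
m=cv2.inRange(cv2.cvtColor(im,cv2.COLOR_BGR2HSV),(5,215,150),(13,255,255))[150:260,185:240]
ys,xs=np.nonzero(m);print(len(xs));
```

```text
(array([   4.7,    6. , -221.6]), array([ 0.001, -0.001,  0.001]))
43
```

Call:
step_arm(
  moves=[
    [1, 7, 7, -45, 0, 0, 0],
    [1, 7, 7, -90, 0, 0, 0],
    [1, 7, 7, -135, 0, 0, 0],
    [1, 7, 7, -180, 0, 0, 0],
    [1, 7, 7, -210, 0, 0, 0],
    [1, 7, 7, -221, 0, 0, 0],
    [1, 7, 7, -221, 0, 0, 0],
  ],
)

```text
clock: 44.05
position: [0.6158, 0.3205, 0.0852]
ee_rot: [0.715, 0.699, -0.001, -0.0]
ft_force: [0.2, 0.3, 0.5]
grip_width: 0.0
grasp_force: 0.0
```

Call:
step_arm(
  moves=[
    [1, -20, 0, 0, 0, 0, 0],
    [1, -36, 1, 0, 0, 0, 0],
    [1, -52, 1, 0, 0, 0, 0],
    [1, -68, 1, 0, 0, 0, 0],
    [1, -84, 2, 0, 0, 0, 0],
    [1, -98, 2, 0, 0, 0, 0],
    [1, -110, 2, 0, 0, 0, 0],
    [1, -120, 3, 0, 0, 0, 0],
    [1, -127, 3, 0, 0, 0, 0],
    [1, -127, 3, 0, 0, 0, 0],
  ],
)

```text
clock: 45.05
position: [0.4915, 0.3249, 0.0872]
ee_rot: [0.715, 0.7, 0.003, 0.001]
ft_force: [11.2, -0.1, 0.7]
grip_width: -0.002
grasp_force: 5.4
```

Call:
step_arm(
  moves=[
    [1, 12, 0, 0, 0, 0, 0],
    [1, 12, 0, 50, 0, 0, 0],
    [1, 12, 0, 100, 0, 0, 0],
    [1, 12, 0, 150, 0, 0, 0],
    [1, 12, 0, 200, 0, 0, 0],
    [1, 12, 0, 250, 0, 0, 0],
    [1, 12, 40, 280, 0, 0, 0],
    [1, 12, 80, 280, 0, 0, 0],
    [1, 12, 120, 280, 0, 0, 0],
    [1, 12, 120, 280, 0, 0, 0],
  ],
)

```text
clock: 46.05
position: [0.4981, 0.4514, 0.3628]
ee_rot: [0.711, 0.703, -0.002, -0.001]
ft_force: [-0.6, 0.5, -0.7]
grip_width: -0.001
grasp_force: 0.0
```

Run:
```python
from h import *
im,K,Rm,p=cam("top"); s=cam("side")
m=cv2.inRange(cv2.cvtColor(im,cv2.COLOR_BGR2HSV),(5,215,150),(13,255,255))[150:260,185:240]
ys,xs=np.nonzero(m);print(len(xs)); 
if len(xs): print(ray([(xs.mean()+185,ys.mean()+150)],K,Rm,p,.093))
print(blobs(im,K,Rm,p))
A=cv2.resize(im[140:310,185:475],(783,459),interpolation=cv2.INTER_CUBIC); cv2.imwrite("pics/fin.png",A)
```

```text
45
[[0.46756498 0.32738072 0.093     ]]
{'red': [(292, [0.61, 0.452]), (283, [0.425, 0.13]), (1146, [0.39, -0.234])], 'yel': [(201, [0.531, -0.266]), (623, [0.501, -0.221]), (1602, [0.421, -0.63])], 'blue': [(208, [0.682, -0.549]), (1373, [0.618, -0.505]), (857, [0.597, -0.259]), (1904, [0.164, -0.312])]}
```

View pics/fin.png

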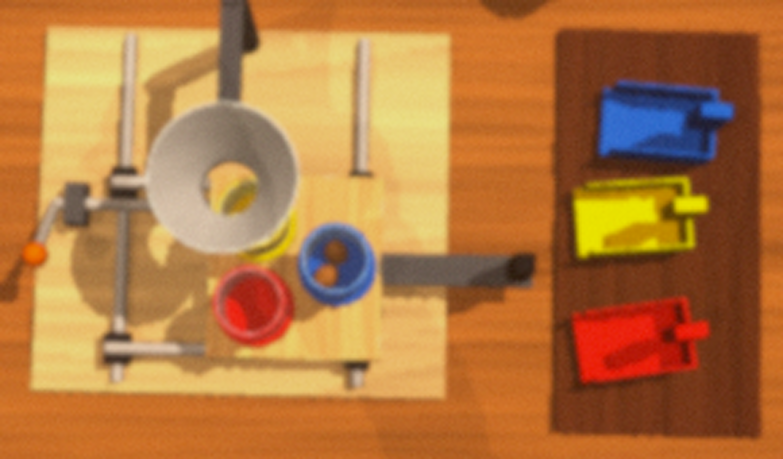

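The carrier is home, the lever is locked (knob at (35,253)), the blue nuts are in their jar, and the scoops are standing. Handing in.

```bash
python3 -c "
from workcell import manip
print(manip.hand_in())"
```

```text
the job is handed in; nothing more can be done
None
```

The job is handed in at about 46 s with no verdict shown: yellow jar got its one nut, blue its two, the empty red scoop was skipped, all scoops stand on the board, and the carrier is home with the lever locked.

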